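# Tare the kitchen scale and weigh an egg in its shell

### The job

Weigh the brown egg for a sponge cake: set the empty white dish gently on the middle of the scale's platter, turn the black tare knob until the zero mark of the dial card lies under the needle and let go of it, then lower the brown egg into the dish and leave it there with the scale showing its weight. Do not drop or knock the dish or the egg, do not push the scale past its 1 kg limit, and leave the other things on the table as they are.

Things in the scene. Friction and masses are not known exactly. Their poses are not given: they have to be found in the camera images.
- scale: mechanical kitchen scale in grey-green enamel, 285 (x) x 165 (y) x 46 mm housing, fixed to the table; origin under its centre, x runs from the dial (at x = -72 mm) to the round steel platter (158 mm wide, centre at x = +70 mm, top 64 mm above the table when empty)
- platter_top (a point): centre of the platter's upper face; sinks 8 mm per kg
- knob_grip (a point): on the vertical axis of the black fluted tare knob, at the height to grip it, 78 mm above the table. The knob is a cylinder of 37 mm diameter from 57 to 89 mm above the table; it stands in the middle of the ivory dial card (114 mm wide, top 51 mm above the table) and turns together with it. The needle turns between card and knob, at 53 to 54 mm
- tare_knob (a joint): angle of the tare knob and its dial card, rad, growing clockwise seen from above; at 0 the zero mark points from the knob towards the platter. Stiff enough to stay where it is left; range -1.5 to 6
- needle (a joint): angle of the red needle, rad, growing clockwise from above as the platter is loaded: 0 (pointing to the platter) when empty, one full turn (6.28) per kg. The scale is tared when it equals tare_knob
- platter (a joint): how far the platter has sunk, m: 0 empty, 0.008 at its limit of 1 kg, hard stop at 0.011
- zero_mark (a point): zero mark: the broad outer part of the blue wedge on the dial card, 52 mm from the knob's axis; from here black graduations run clockwise round the card, 20 g each (long ones 100 g)
- needle_tip (a point): point near the tip of the red needle, 52 mm from the knob's axis
- dish: round straight-sided white ceramic dish, empty, 147 mm wide over the rim, 52 mm high, wall 8 mm, inner floor 7 mm up; about 0.3 kg; origin at the centre of its underside. Can be pinched by the wall
- egg: brown egg, 44 mm wide, 57 mm long, 58 g, upright in a hole of the egg rack; origin near its middle (26.5 mm above its blunt lower end), z along its length
- egg_rack: wooden board 168 (x) x 116 (y) x 20 mm, heavy, fixed, with six 36 mm holes at x = -50, 0, 50 and y = -25, 25 mm for eggs; origin under its centre. An upright egg's middle stands about 36 mm above the table
- egg_white: white egg of the same size in another hole of the rack; stays there
- pepper_jar: small glass spice jar with blue cap, 92 mm high, behind the scale; stays
- matchbox: matchbox, 57 x 36 x 15 mm, near the front edge; stays
- teaspoon: steel teaspoon, 130 mm long, near the front edge; stays

How it is judged:
On the way, in this order (a step that is already met when the one before it is completed fails the run):
1. the empty dish stands on the middle of the platter, let go and at rest (horizontal distance between dish and platter_top below 0.02 m and z of dish in the frame of platter_top between -0.004 and 0.004 m and angle between dish's own z axis and vertical below 0.06 rad and velocity of joint needle between -0.1 and 0.1 rad/s and linear speed of dish below 0.02 m/s and contact force between the fingers and dish below 0.1 N), for 0.3 s.
2. with only the dish on the scale, the zero mark is under the needle and the knob is released (horizontal distance between dish and platter_top below 0.02 m and z of dish in the frame of platter_top between -0.004 and 0.004 m and angle between dish's own z axis and vertical below 0.06 rad and velocity of joint needle between -0.1 and 0.1 rad/s and distance between needle_tip and zero_mark below 0.005 m and contact force between the fingers and tare_knob below 0.1 N and horizontal distance between egg and dish above 0.1 m and contact force between the fingers and dish below 0.1 N), for 0.3 s.
At the end, for the whole second after the job is handed in: The dish stands upright within 20 mm of the platter's centre, the brown egg lies at rest on its floor, and the needle, which was tared to within 5 mm (16 g) of the zero mark with the dish alone, now stands still 10 to 28 mm from the mark: the weight of the egg (horizontal distance between dish and platter_top below 0.02 m and z of dish in the frame of platter_top between -0.004 and 0.004 m and angle between dish's own z axis and vertical below 0.06 rad and velocity of joint needle between -0.1 and 0.1 rad/s and horizontal distance between egg and dish below 0.06 m and z of egg in the frame of dish between 0.02 and 0.045 m and linear speed of egg below 0.05 m/s and distance between needle_tip and zero_mark between 0.01 and 0.028 m); the robot touches nothing.
It fails at once if the scale is pushed or struck well past its 1 kg limit (value of joint platter above 0.01 m).
It fails at once if the dish is dropped (falls freely about 30 mm or more) (linear speed of dish above 0.6 m/s and contact force between the fingers and dish below 0.1 N).
It fails at once if the brown egg is dropped (falls freely about 30 mm or more) (linear speed of egg above 0.6 m/s and contact force between the fingers and egg below 0.1 N).
It fails at once if the brown egg is pressed or knocked hard against the dish or the scale (contact force between egg and dish above 20 N or contact force between egg and scale above 20 N).
It fails at once if the white egg or another thing on the table is disturbed (distance of any of egg_white, pepper_jar, matchbox, teaspoon from where it was at the start of the episode above 0.03 m).
It also fails if it takes over 72 s, if anything falls off the work surface, if the arm or the gripper's body presses on something with over 40 N, if the wrist force passes 120 N, or if a joint passes its speed limit or range.

### The arm

A 7-joint arm with a two-finger parallel gripper is mounted at the origin on a cart in front of the work surface, level with it; the furniture and walls round the work are solid. World frame = base frame: x ahead of the robot, y to its left, z up, the work surface at z = 0. Lengths are in m, angles in rad, forces in N, time in s.
With the tool pointing down it reaches from about 0.4 to 0.85 m from the base axis. Payload 10.4 kg.
Tool frame: the origin (TCP) lies between the finger pads; the fingertips stand manip.tip_extent ahead of it and the grasp point (between the pads) lies 6 mm ahead of it (manip.tip_extent is the distance from the TCP to the fingertips, in m); z points along the fingers, y is the line along which they close (so a half turn about z gives the same grasp; the last joint's range is limited). The gripper opens to 85 mm and grips with 20 to 120 N. Pads are 22 mm wide; open, the fingers measure 114 mm over their backs; the gripper's body (76 mm by 85 mm) begins 54 mm behind the grasp point. The pads swing forward as they close: fully open they stand 13 mm farther back than shut.
Start: joints at [1.147, 0.332, -0.065, 1.46, 0.022, 1.35, -0.088], TCP at [0.244, -0.575, 0.256] pointing down, gripper open.
Joint ranges: [-2.6, 2.6], [-0.5, 2.12], [-1.47, 1.34], [0.16, 2.42], [-1.27, 4.41], [0.06, 2.06], [-2.6, 2.6]. Speed limits (rad/s): [2.22, 2.22, 2.79, 2.79, 3.14, 3.14, 3.14].

### API

Orientations are given as a unit quaternion [x, y, z, w].
In Python, from workcell import get_obs, optics, workorder, manip gives the robot as it stands.
- The arm moves only by the tool jog_arm, never from a script. Its argument "increments" is a list of rows, each a list of 7 numbers: the shift along the tool's x, y, z in m, then the turn, a rotation vector about the tool's x, y, z in rad, then the opening, from -1 (shut) to 1 (fully open). A call has 1 to 5 rows; each row is the pose to reach, as a shift and turn from the pose commanded when the call began, along the tool's axes at that moment; what a row does not reach only later rows make up. A row lasts 1/12 s, in which the tool goes at most 41.7 mm and 7.16 degrees, less where a joint would pass 70% of its speed; a pose out of reach is approached as far as the arm can. A call with a gripper value outside its range is refused whole. The fingers move at their own pace and stop on an object; "grip_force" is the grip in N (left out, the last holds). Time passes only in rows, so rows that repeat a pose let the fingers close. It gives the time, the measured TCP pose, the force, the opening and the grip force at its end, in the units of the state.
- get_obs(): the state, without advancing time (a new reading comes with each control period).
- optics.camera(name): name is "scene" or "top"; returns a dict with "color" (384x512x3 uint8, red, green, blue), "depth" (384x512 float32, m along the optical axis (not along the pixel's ray), 0 where there is no reading), "K" (3x3 intrinsics, pixels), "k1" (the pictures are not rectified: a ray, as slopes to the right and down, at radius r is drawn at 1 + k1 r^2 times it, then the intrinsics apply), "R" (3x3) and "t" (3): a world point X has camera coordinates R X + t. Camera axes: x right, y down, z forward; pixel columns grow to the right and rows downward; lengths in m; the calibration is good to about 2 mm. A picture is of the moment at which its call begins.
- workorder.hand_in(): hands the job in; it is judged then, once.
The state is a dict: "clock": time; "joint_pos": joint angles; "joint_velocities": joint speeds; "tau": joint torques, N m; "position": TCP position; "ee_rot": TCP orientation; "ft_force": force on the tool from outside, world axes, zero at the start; "torque": the same for the moment, N m; "grip_width": opening from 0.0 (shut) to 1.0 (fully open); "grasp_force": force on a finger pad.
Only numpy, scipy, OpenCV 4.12 (cv2) and the standard library are available. Lean on these libraries where they do the work, as an engineer would, in place of code of your own. Each camera call takes 0.05 s, during which the arm holds its last target. There are 200 camera calls.

## Working session

There is one attempt and no reset: what is moved stays moved. The work goes in short steps, Python scripts to look and compute and a tool call to move; the robot and the scene stay as the last step left them, time stands still between calls to the robot, and variables do not carry over. Pictures are saved under pics/ and viewed, at most 10 in all, crops included, and the job is handed in when it is done.

Besides the shell and the picture viewer there is one more tool, called after ">>>" by a JSON object that holds its "op" and its "data". jog_arm: Moves the arm, as the interface text tells. Its arguments: {"type":"object","properties":{"increments":{"type":"array"},"grip_force":{"type":"number"}},"required":["increments"]}

```bash
ls; mkdir -p pics; cat > h.py <<'E'
import numpy as np, cv2
from workcell import get_obs, optics, workorder, manip
def snap(name,png=None):
    c=optics.camera(name)
    if png: cv2.imwrite('pics/'+png,c['color'][:,:,::-1])
    return c
def cloud(c):
    h,w=c['depth'].shape
    v,u=np.mgrid[0:h,0:w].astype(float)
    K=np.array(c['K']); d=np.stack([(u-K[0,2])/K[0,0],(v-K[1,2])/K[1,1]],-1)
    s=d.copy()
    for _ in range(15): s=d/(1+c['k1']*(s**2).sum(-1,keepdims=True))
    P=np.concatenate([s,np.ones((h,w,1))],-1)*c['depth'][...,None]
    W=(P-np.array(c['t']))@np.array(c['R'])
    W[c['depth']==0]=np.nan
    return W
E
python3 - <<'E'
from h import *
import pickle
D={n:snap(n,n+'0.png') for n in('scene','top')}
pickle.dump(D,open('d0.pkl','wb'))
for n,c in D.items(): print(n,c['K'],c['k1'],-np.array(c['R']).T@c['t'],np.array(c['R']))
o=get_obs();print(o,manip.tip_extent)
E
```

```text
pics
scene [[359.94482975   0.         256.32011646]
 [  0.         359.94482975 189.31826367]
 [  0.           0.           1.        ]] -0.11171643045562361 [0.10885185 0.47626251 0.70629923] [[-0.74071823 -0.67161439 -0.01645045]
 [-0.45971507  0.52456803 -0.71658247]
 [ 0.48989648 -0.52322318 -0.69730836]]
top [[412.42257789   0.         250.99558093]
 [  0.         412.42257789 190.57010538]
 [  0.           0.           1.        ]] -0.08871719611263301 [0.38439157 0.00894989 1.08513569] [[ 0.02439043 -0.99967206  0.00780259]
 [-0.98124697 -0.02543221 -0.19106956]
 [ 0.19120534 -0.002996   -0.98154549]]
{'clock': 0.1, 'joint_pos': array([ 1.14739459,  0.33281937, -0.06468227,  1.46086899,  0.02160061,
        1.34992315, -0.08849492]), 'joint_velocities': array([-0.00204612, -0.00253949,  0.00110281, -0.00338252, -0.00019259,
       -0.00078026,  0.00064148]), 'tau': array([ 3.02386543e-03, -6.26746774e+01,  5.03001362e-02, -3.92430174e+01,
        1.62815850e-02,  6.96657255e-03,  6.60568594e-05]), 'position': array([ 0.24371221, -0.57518163,  0.25558319]), 'ee_rot': array([ 9.79985856e-01,  1.99066031e-01, -1.64622169e-04, -6.40967972e-04]), 'ft_force': array([0.07216823, 0.29942922, 0.69143401]), 'torque': array([ 0.07501427, -0.023446  ,  0.07042264]), 'grasp_force': 0.0, 'grip_width': 1.0023820593963837} 0.025
```

View pics/top0.png

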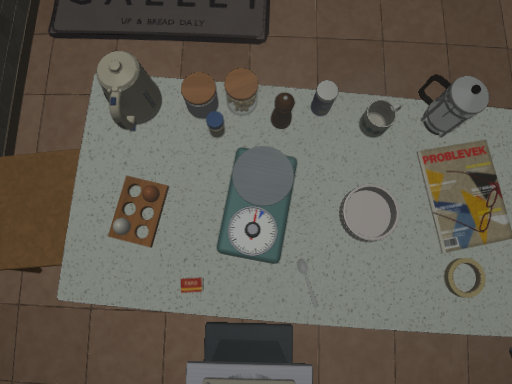

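View pics/scene0.png

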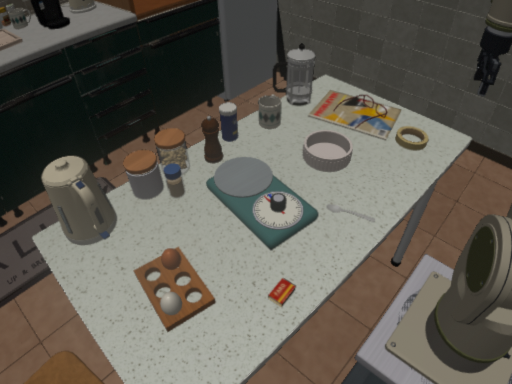

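Top view: dish (369,213), platter (262,176), knob (252,230), brown egg (151,193), white egg (121,226), blue zero wedge near (262,213). The scene view confirms the same layout: egg (171,258), knob (278,202), dish (327,151).

```bash
cat > m.py <<'E'
from h import *
import pickle
from scipy.optimize import least_squares
D=pickle.load(open('d0.pkl','rb'))
def circ(p,r=None):
    f=lambda q: np.hypot(p[:,0]-q[0],p[:,1]-q[1])-(q[2] if r is None else r)
    s=least_squares(f,[*p[:,:2].mean(0),r or .05],loss='soft_l1',f_scale=.002);return s.x.round(4)
C={n:cloud(c) for n,c in D.items()}
R={'top':dict(dish=(335,180,403,245),plat=(228,143,300,210),knob=(240,218,268,242),egg=(138,182,164,205),white=(110,214,133,237)),
   'scene':dict(dish=(298,128,358,175),plat=(208,152,280,198),knob=(262,186,294,216),egg=(158,245,186,272),white=(155,285,186,318))}
for n in C:
  for k,(a,b,c_,d) in R[n].items():
    P=C[n][b:d,a:c_].reshape(-1,3);P=P[np.isfinite(P[:,0])]
    z=P[:,2]
    if k=='dish':
        q=P[(z>.04)&(z<.065)]; print(n,k,'rim z',np.percentile(q[:,2],[50,90]),circ(q),len(q), 'ext',q.min(0),q.max(0))
    elif k=='plat':
        q=P[(z>.056)&(z<.075)]; print(n,k,np.median(q[:,2]),q[:,:2].mean(0),(q.min(0)+q.max(0))/2,np.ptp(q,0),len(q))
    elif k=='knob':
        q=P[(z>.08)&(z<.1)]; print(n,k,np.median(q[:,2]),q[:,:2].mean(0),(q.min(0)+q.max(0))/2,np.ptp(q,0),len(q))
    else:
        q=P[(z>.026)&(z<.08)]
        f=lambda m: np.sqrt(((q[:,:2]-m[:2])**2).sum(1)/.022**2+((q[:,2]-m[2])/.0285)**2)-1
        s=least_squares(f,[*q[:,:2].mean(0),.036],loss='soft_l1',f_scale=.05); print(n,k,z.max(),s.x.round(4),len(q))
E
python3 m.py
```

```text
scene dish rim z [0.05047292 0.05385289] [ 0.5372 -0.2993  0.0691] 543 ext [ 0.46549344 -0.37532337  0.04005796] [ 0.61167161 -0.22661284  0.05633422]
scene plat 0.06444076619051882 [ 0.61914705 -0.01805578] [ 0.62232339 -0.02194509  0.06282733] [0.15766201 0.15619593 0.01047418] 1891
scene knob 0.0894529314674638 [0.48038836 0.00405525] [0.48253131 0.00097992 0.08647061] [0.03530843 0.03681431 0.01266329] 172
scene egg 0.06844441765945472 [0.5741 0.2668 0.0371] 342
scene white 0.06785286371902093 [0.4877 0.3366 0.0367] 395
top dish rim z [0.05024552 0.05293284] [ 0.5385 -0.3007  0.0694] 658 ext [ 0.46461724 -0.37600198  0.04008153] [ 0.61242712 -0.22822648  0.05713242]
top plat 0.06306830810021605 [ 0.62319518 -0.02214872] [ 0.62460942 -0.02287064  0.06262234] [0.15534192 0.15495258 0.01312038] 2874
top knob 0.08836691921134282 [0.48415462 0.00135308] [0.48330605 0.00116902 0.0866837 ] [0.03623752 0.03443076 0.0122735 ] 184
top egg 0.06903506423555542 [0.5755 0.2674 0.0353] 234
top white 0.06801549293415367 [0.4874 0.3364 0.0352] 254
```

>>> {"op": "jog_arm", "data": {"increments": [[0.19,-0.034,0.065,0,0,0,1],[0.19,-0.034,0.065,0,0,0,1],[0.19,-0.034,0.065,0,0,0,1],[0.19,-0.034,0.065,0,0,0,1],[0.19,-0.034,0.065,0,0,0,1]], "grip_force": 40}}

```text
clock: 0.52
position: [0.4074, -0.4679, 0.1902]
ee_rot: [0.98, 0.2, 0.0, -0.0]
ft_force: [0.1, -0.2, -0.7]
grip_width: 1.002
grasp_force: 0.0
```

>>> {"op": "jog_arm", "data": {"increments": [[0.188,-0.034,0.06,0,0,0,1],[0.188,-0.034,0.06,0,0,0,1],[0.188,-0.034,0.06,0,0,0,1],[0.188,-0.034,0.06,0,0,0,1],[0.188,-0.034,0.06,0,0,0,1]]}}

```text
clock: 0.93
position: [0.5675, -0.3624, 0.1298]
ee_rot: [0.98, 0.2, -0.0, -0.001]
ft_force: [0.9, -0.1, 0.2]
grip_width: 0.999
grasp_force: 0.0
```

```bash
cat >> h.py <<'E'
from scipy.spatial.transform import Rotation as Ro
def togo(x,y,z):
    o=get_obs(); R=Ro.from_quat(o['ee_rot'])
    print('t',o['clock'],'pos',o['position'].round(4),'tool x,y',R.as_matrix()[:,:2].T.round(3).tolist(),'togo',R.inv().apply(np.array([x,y,z])-o['position']).round(4),'j',o['joint_pos'].round(2),'w',round(float(o['grip_width']),3),'gf',round(float(o['grasp_force']),1),'F',o['ft_force'].round(1))
E
python3 - <<'E'
from h import *
togo(.565,-.3645,.047)
E
```

```text
t 0.9333 pos [ 0.5675 -0.3624  0.1298] tool x,y [[0.92, 0.392, 0.0], [0.392, -0.92, -0.002]] togo [-0.0031  0.0011  0.0828] j [ 0.66  0.54 -0.22  1.45  0.12  1.17 -0.74] w 0.999 gf 0.0 F [ 0.9 -0.1  0.2]
```

>>> {"op": "jog_arm", "data": {"increments": [[-0.003,0.001,0.03,0,0,0,1],[-0.003,0.001,0.055,0,0,0,1],[-0.003,0.001,0.075,0,0,0,1],[-0.003,0.001,0.082,0,0,0,1],[-0.003,0.001,0.082,0,0,0,1]]}}

```text
clock: 1.35
position: [0.5617, -0.3668, 0.047]
ee_rot: [0.98, 0.199, -0.002, -0.001]
ft_force: [1.0, -0.7, 0.4]
grip_width: 1.001
grasp_force: 0.0
```

```bash
python3 - <<'E'
from h import *
togo(.565,-.3645,.047)
E
```

```text
t 1.35 pos [ 0.5617 -0.3668  0.047 ] tool x,y [[0.921, 0.39, -0.002], [0.39, -0.921, -0.003]] togo [ 0.0039 -0.0008 -0.    ] j [ 0.66  0.62 -0.21  1.52  0.14  1.03 -0.75] w 1.001 gf 0.0 F [ 1.  -0.7  0.4]
```

>>> {"op": "jog_arm", "data": {"increments": [[0.003,-0.001,0,0,0,0,0],[0.003,-0.001,0,0,0,0,-0.5],[0.003,-0.001,0,0,0,0,-1],[0.003,-0.001,0,0,0,0,-1],[0.003,-0.001,0,0,0,0,-1]], "grip_force": 50}}

```text
clock: 1.77
position: [0.5657, -0.3657, 0.0503]
ee_rot: [0.98, 0.199, 0.0, 0.001]
ft_force: [-0.7, 0.1, 0.1]
grip_width: 0.298
grasp_force: 0.0
```

>>> {"op": "jog_arm", "data": {"increments": [[0,0,0,0,0,0,-1],[0,0,0,0,0,0,-1],[0,0,0,0,0,0,-1],[0,0,0,0,0,0,-1],[0,0,0,0,0,0,-1]]}}

```text
clock: 2.18
position: [0.5656, -0.3657, 0.0499]
ee_rot: [0.98, 0.199, 0.0, 0.0]
ft_force: [-1.1, 1.4, 4.4]
grip_width: 0.089
grasp_force: 51.8
```

```bash
python3 - <<'E'
from h import *
togo(.565,-.3645,.047)
E
```

```text
t 2.1833 pos [ 0.5656 -0.3657  0.0499] tool x,y [[0.921, 0.39, 0.0], [0.39, -0.921, 0.001]] togo [-0.0001 -0.0013  0.0029] j [ 0.66  0.62 -0.21  1.51  0.14  1.03 -0.76] w 0.089 gf 51.8 F [-1.1  1.4  4.4]
```

>>> {"op": "jog_arm", "data": {"increments": [[0,0,-0.008,0,0,0,-1],[0,0,-0.025,0,0,0,-1],[0,0,-0.05,0,0,0,-1],[0,0,-0.075,0,0,0,-1],[0,0,-0.09,0,0,0,-1]]}}

```text
clock: 2.6
position: [0.5658, -0.3657, 0.1419]
ee_rot: [0.98, 0.199, 0.001, 0.001]
ft_force: [1.1, 0.1, -2.8]
grip_width: 0.093
grasp_force: 51.5
```

>>> {"op": "jog_arm", "data": {"increments": [[0,0,-0.015,0,0,0,-1],[0,0,-0.02,0,0,0,-1],[0,0,-0.02,0,0,0,-1]]}}

```text
clock: 2.85
position: [0.5658, -0.3656, 0.1605]
ee_rot: [0.98, 0.199, 0.001, 0.001]
ft_force: [0.4, -0.3, -3.6]
grip_width: 0.091
grasp_force: 51.4
```

```bash
cat > dish.py <<'E'
from h import *
import sys
from scipy.optimize import least_squares
zb=float(sys.argv[1]);x0=float(sys.argv[2]);y0=float(sys.argv[3])
for n in('top','scene'):
    c=snap(n,'%s_%s.png'%(n,sys.argv[4])); W=cloud(c).reshape(-1,3)
    # inner floor plane + rim
    r=np.hypot(W[:,0]-x0,W[:,1]-y0)
    f=W[(r<.055)&(abs(W[:,2]-zb-.007)<.015)]
    A=np.c_[f[:,:2]-[x0,y0],np.ones(len(f))]
    co=np.linalg.lstsq(A,f[:,2],rcond=None)[0]
    q=W[(r<.09)&(abs(W[:,2]-zb-.048)<.012)]
    s=least_squares(lambda p:np.hypot(q[:,0]-p[0],q[:,1]-p[1])-.0695,[x0,y0],loss='soft_l1',f_scale=.002)
    print(n,'floor slope',co[:2].round(3),'z',co[2].round(4),len(f),'rim centre',s.x.round(4),np.percentile(q[:,2],[50,90]).round(4),len(q))
E
python3 - <<'E'
from h import *
togo(.565,-.3645,.157)
E
python3 dish.py 0.11 .538 -.301 lift
```

```text
t 2.85 pos [ 0.5658 -0.3656  0.1605] tool x,y [[0.921, 0.39, 0.001], [0.39, -0.921, 0.002]] togo [-0.0003 -0.0014  0.0035] j [ 0.66  0.51 -0.22  1.43  0.11  1.22 -0.74] w 0.091 gf 51.4 F [ 0.4 -0.3 -3.6]
top floor slope [ 0.005 -0.005] z 0.116 1510 rim centre [ 0.5327 -0.3039] [0.1601 0.1626] 806
scene floor slope [0.003 0.04 ] z 0.118 224 rim centre [ 0.5312 -0.3015] [0.1574 0.162 ] 704
```

>>> {"op": "jog_arm", "data": {"increments": [[0.008,-0.01,0,0,0,0,-1],[0.026,-0.031,0,0,0,0,-1],[0.048,-0.058,0,0,0,0,-1],[0.072,-0.086,0,0,0,0,-1],[0.094,-0.112,0,0,0,0,-1]]}}

```text
clock: 3.37
position: [0.6082, -0.2222, 0.1581]
ee_rot: [0.98, 0.199, -0.001, -0.001]
ft_force: [0.2, -0.1, -2.5]
grip_width: 0.09
grasp_force: 51.6
```

>>> {"op": "jog_arm", "data": {"increments": [[0.024,-0.028,0,0,0,0,-1],[0.048,-0.056,0,0,0,0,-1],[0.07,-0.084,0,0,0,0,-1],[0.086,-0.103,0,0,0,0,-1],[0.093,-0.112,0,0,0,0,-1]]}}

```text
clock: 3.78
position: [0.6503, -0.0791, 0.1581]
ee_rot: [0.979, 0.202, -0.0, -0.002]
ft_force: [-0.5, 1.3, -3.2]
grip_width: 0.092
grasp_force: 51.4
```

>>> {"op": "jog_arm", "data": {"increments": [[0,0,0,0,0,0,-1],[0,0,0,0,0,0,-1]]}}

```text
clock: 3.95
position: [0.6497, -0.0853, 0.1583]
ee_rot: [0.98, 0.2, -0.001, -0.0]
ft_force: [-0.4, -0.5, -3.5]
grip_width: 0.09
grasp_force: 51.4
```

```bash
python3 - <<'E'
s=open('dish.py').read()
s=s.replace("    s=least","    d=(q[:,:2]-[x0,y0])@np.array([.39,-.921]); q=q[d<.025]\n    s=least").replace("f=W[(r<.055)&","f=W[(r<.055)&(((W[:,:2]-[x0,y0])@np.array([.39,-.921]))<.02)&")
open('dish.py','w').write(s)
E
python3 - <<'E'
from h import *
togo(.6505,-.0865,.114)
E
python3 dish.py 0.11 .6235 -.0225 over
```

```text
t 3.95 pos [ 0.6497 -0.0853  0.1583] tool x,y [[0.92, 0.392, -0.002], [0.392, -0.92, -0.001]] togo [0.0003 0.0015 0.0443] j [ 0.29  0.48 -0.31  1.48  0.15  1.21 -1.21] w 0.09 gf 51.4 F [-0.4 -0.5 -3.5]
top floor slope [ 0.002 -0.006] z 0.1139 1147 rim centre [ 0.6164 -0.0261] [0.1581 0.1608] 462
scene floor slope [ 0.007 -0.008] z 0.1154 265 rim centre [ 0.614  -0.0251] [0.1577 0.161 ] 520
```

>>> {"op": "jog_arm", "data": {"increments": [[0.004,0,0.01,0,0,0,-1],[0.008,0,0.02,0,0,0,-1],[0.008,0,0.03,0,0,0,-1],[0.008,0,0.036,0,0,0,-1],[0.008,0,0.038,0,0,0,-1]]}}

```text
clock: 4.47
position: [0.6565, -0.0832, 0.1189]
ee_rot: [0.98, 0.199, -0.001, -0.0]
ft_force: [0.2, 0.3, -2.7]
grip_width: 0.093
grasp_force: 51.4
```

>>> {"op": "jog_arm", "data": {"increments": [[0,0,0.001,0,0,0,-1],[0,0,0.002,0,0,0,-1],[0,0,0.003,0,0,0,-1],[0,0,0.004,0,0,0,-1],[0,0,0.004,0,0,0,-1]]}}

```text
clock: 4.88
position: [0.6576, -0.0831, 0.1175]
ee_rot: [0.98, 0.199, 0.0, 0.0]
ft_force: [-0.2, -0.9, -3.7]
grip_width: 0.091
grasp_force: 51.5
```

```bash
python3 - <<'E'
from h import *
togo(.6577,-.082,.114)
E
python3 dish.py 0.066 .6235 -.0225 low
```

```text
t 4.8833 pos [ 0.6576 -0.0831  0.1175] tool x,y [[0.921, 0.39, 0.0], [0.39, -0.921, 0.0]] togo [ 0.0005 -0.001   0.0035] j [ 0.28  0.53 -0.31  1.49  0.17  1.14 -1.23] w 0.091 gf 51.5 F [-0.2 -0.9 -3.7]
top floor slope [ 0.005 -0.006] z 0.073 1056 rim centre [ 0.6242 -0.0239] [0.1169 0.1195] 459
scene floor slope [-0.007  0.003] z 0.0747 278 rim centre [ 0.6219 -0.0212] [0.1156 0.1199] 546
```

>>> {"op": "jog_arm", "data": {"increments": [[0,0,0.001,0,0,0,-1],[0,0,0.002,0,0,0,-1],[0,0,0.003,0,0,0,-1],[0,0,0.003,0,0,0,-1]]}}

```text
clock: 5.32
position: [0.6575, -0.0832, 0.1142]
ee_rot: [0.98, 0.199, -0.0, 0.0]
ft_force: [0.5, 0.1, -2.5]
grip_width: 0.09
grasp_force: 51.5
```

>>> {"op": "jog_arm", "data": {"increments": [[0,0,0.0005,0,0,0,-1],[0,0,0.001,0,0,0,-1],[0,0,0.0015,0,0,0,-1],[0,0,0.0015,0,0,0,-1]]}}

```text
clock: 5.65
position: [0.6576, -0.0832, 0.1129]
ee_rot: [0.98, 0.199, 0.0, 0.0]
ft_force: [0.4, -1.6, -1.9]
grip_width: 0.087
grasp_force: 51.4
```

```bash
python3 - <<'E'
from h import *
togo(.6577,-.082,.114)
E
```

```text
t 5.65 pos [ 0.6576 -0.0832  0.1129] tool x,y [[0.921, 0.39, 0.0], [0.39, -0.921, 0.0]] togo [ 0.0005 -0.0011 -0.0011] j [ 0.28  0.54 -0.31  1.5   0.17  1.13 -1.23] w 0.087 gf 51.4 F [ 0.4 -1.6 -1.9]
```

Touching lightly; settle 1.2 mm more, then open a little.

>>> {"op": "jog_arm", "data": {"increments": [[0,0,0.0006,0,0,0,-1],[0,0,0.0012,0,0,0,-1],[0,0,0.0012,0,0,0,-1],[0,0,0.0012,0,0,0,-1]], "grip_force": 20}}

```text
clock: 5.98
position: [0.6577, -0.0832, 0.1117]
ee_rot: [0.98, 0.199, 0.0, 0.0]
ft_force: [0.9, -1.4, -0.5]
grip_width: 0.088
grasp_force: 51.6
```

>>> {"op": "jog_arm", "data": {"increments": [[0,0,0,0,0,0,-0.8],[0,0,0,0,0,0,-0.7],[0,0,0,0,0,0,-0.6],[0,0,0,0,0,0,-0.5],[0,0,0,0,0,0,-0.4]]}}

```text
clock: 6.4
position: [0.6576, -0.0829, 0.1117]
ee_rot: [0.98, 0.199, 0.0, -0.0]
ft_force: [0.0, 0.2, -0.0]
grip_width: 0.296
grasp_force: 0.0
```

```bash
python3 - <<'E'
from h import *
togo(.6577,-.082,.114)
E
python3 dish.py 0.062 .6235 -.0225 rel
```

```text
t 6.4 pos [ 0.6576 -0.0829  0.1117] tool x,y [[0.921, 0.39, 0.0], [0.39, -0.921, -0.0]] togo [ 0.0004 -0.0008 -0.0023] j [ 0.28  0.54 -0.31  1.5   0.17  1.13 -1.23] w 0.296 gf 0.0 F [ 0.   0.2 -0. ]
top floor slope [ 0.004 -0.002] z 0.0675 1044 rim centre [ 0.6245 -0.0238] [0.1116 0.1143] 430
scene floor slope [-0.002  0.006] z 0.069 274 rim centre [ 0.6222 -0.0211] [0.111  0.1146] 516
```

>>> {"op": "jog_arm", "data": {"increments": [[0,0,-0.02,0,0,0,-0.4],[0,0,-0.05,0,0,0,-0.4],[0,0,-0.08,0,0,0,-0.4],[0,0,-0.1,0,0,0,0],[0,0,-0.1,0,0,0,0.3]]}}

```text
clock: 6.92
position: [0.6596, -0.083, 0.2172]
ee_rot: [0.98, 0.199, 0.004, 0.001]
ft_force: [0.9, 0.5, 0.7]
grip_width: 0.573
grasp_force: 0.0
```

```bash
cat > dial.py <<'E'
from h import *
import sys
kx,ky=.483,.001
ax=-0.166
def cols(c,name):
    I=cv2.cvtColor(c['color'],cv2.COLOR_RGB2HSV).astype(int);W=cloud(c)
    r=np.hypot(W[...,0]-kx,W[...,1]-ky)
    m=(r>.024)&(r<.056)&(abs(W[...,2]-.053)<.012)
    H,S,V=I[...,0],I[...,1],I[...,2]
    out={}
    for k,mm in(('red',((H<8)|(H>172))&(S>110)&(V>60)),('blue',(H>100)&(H<135)&(S>80))):
        P=W[m&mm]
        if len(P)<3: print(name,k,len(P));continue
        # angle clockwise from above, relative to scale axis
        v=P[:,:2]-[kx,ky]; th=ax-np.arctan2(v[:,1],v[:,0])
        mean=np.angle(np.exp(1j*th).mean()); out[k]=mean
        print(name,k,len(P),'ang',round(mean,3),'spread',np.ptp(np.angle(np.exp(1j*(th-mean)))).round(3),'rmean',r[m&mm].mean().round(3))
    if len(out)==2: print(name,'needle-zero',round(out['red']-out['blue'],3))
for n in('top','scene'):
    c=snap(n); cols(c,n)
    if len(sys.argv)>1:
        a=(205,185,305,275) if n=='top' else (230,165,330,255)
        cr=c['color'][a[1]:a[3],a[0]:a[2],::-1]; cv2.imwrite('pics/%s_%s.png'%(n,sys.argv[1]),cv2.resize(cr,None,fx=4,fy=4,interpolation=cv2.INTER_CUBIC))
E
python3 dial.py dial1; cd pics; python3 -c "
import cv2,numpy as np
cv2.imwrite('dial1.png',np.hstack([cv2.imread('top_dial1.png'),cv2.imread('scene_dial1.png')]))"
```

```text
top red 17 ang 2.123 spread 0.146 rmean 0.035
top blue 16 ang 0.271 spread 0.144 rmean 0.049
top needle-zero 1.852
scene red 10 ang 2.115 spread 0.232 rmean 0.033
scene blue 10 ang 0.29 spread 0.145 rmean 0.05
scene needle-zero 1.826
```

View pics/dial1.png

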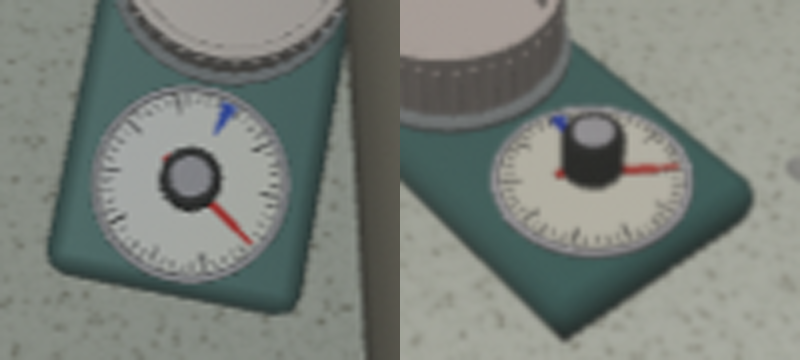

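>>> {"op": "jog_arm", "data": {"increments": [[-0.026,-0.029,0,0,0,-0.12,0.4],[-0.052,-0.058,0,0,0,-0.24,0.4],[-0.078,-0.088,0,0,0,-0.36,0.4],[-0.104,-0.117,0,0,0,-0.48,0.4],[-0.13,-0.146,0,0,0,-0.6,0.4]]}}

```text
clock: 7.43
position: [0.4784, 0.0012, 0.2099]
ee_rot: [0.876, 0.482, -0.001, -0.001]
ft_force: [-0.5, 0.9, 0.5]
grip_width: 0.699
grasp_force: 0.0
```

>>> {"op": "jog_arm", "data": {"increments": [[0,0,0,0,0,-0.12,0.4],[0,0,0,0,0,-0.24,0.4],[0,0,0,0,0,-0.36,0.4],[0,0,0,0,0,-0.48,0.4],[0,0,0,0,0,-0.6,0.4]]}}

```text
clock: 7.85
position: [0.4801, 0.0005, 0.2105]
ee_rot: [0.694, 0.72, -0.001, -0.001]
ft_force: [-0.5, -0.0, -0.4]
grip_width: 0.698
grasp_force: 0.0
```

>>> {"op": "jog_arm", "data": {"increments": [[0,0,0.01,0,0,-0.12,0.4],[0,0,0.02,0,0,-0.24,0.4],[0,0,0.03,0,0,-0.36,0.4],[0,0,0.04,0,0,-0.48,0.4],[0,0,0.05,0,0,-0.6,0.4]]}}

```text
clock: 8.27
position: [0.4801, 0.0006, 0.1599]
ee_rot: [0.451, 0.893, -0.0, -0.001]
ft_force: [0.5, 0.7, 0.3]
grip_width: 0.699
grasp_force: 0.0
```

>>> {"op": "jog_arm", "data": {"increments": [[0,0,0,0,0,0,0.4],[0,0,0,0,0,0,0.4]]}}

```text
clock: 8.43
position: [0.4801, 0.0006, 0.1606]
ee_rot: [0.455, 0.891, -0.0, -0.001]
ft_force: [1.1, 1.3, 0.6]
grip_width: 0.698
grasp_force: 0.0
```

```bash
python3 - <<'E'
from h import *
togo(.483,.001,.087)
E
```

```text
t 8.4333 pos [0.4801 0.0006 0.1606] tool x,y [[-0.586, 0.81, 0.002], [0.81, 0.586, -0.002]] togo [-0.0015  0.0027  0.0736] j [ 0.41  0.13 -0.53  1.93  0.08  1.1   0.47] w 0.698 gf 0.0 F [1.1 1.3 0.6]
```

>>> {"op": "jog_arm", "data": {"increments": [[-0.0015,0.0026,0.02,0,0,0,0.4],[-0.0015,0.0026,0.042,0,0,0,0.4],[-0.0015,0.0026,0.062,0,0,0,0.4],[-0.0015,0.0026,0.072,0,0,0,0.4],[-0.0015,0.0026,0.073,0,0,0,0.4]]}}

```text
clock: 8.85
position: [0.4828, 0.0009, 0.0871]
ee_rot: [0.454, 0.891, -0.001, -0.001]
ft_force: [0.3, 0.8, 0.2]
grip_width: 0.699
grasp_force: 0.0
```

>>> {"op": "jog_arm", "data": {"increments": [[0,0,0,0,0,0,0.1],[0,0,0,0,0,0,-0.1],[0,0,0,0,0,0,-0.4],[0,0,0,0,0,0,-0.4],[0,0,0,0,0,0,-0.4]], "grip_force": 30}}

```text
clock: 9.27
position: [0.4844, 0.0009, 0.09]
ee_rot: [0.454, 0.891, 0.0, 0.001]
ft_force: [-3.3, -0.8, 6.9]
grip_width: 0.423
grasp_force: 29.8
```

```bash
python3 - <<'E'
from h import *
togo(.483,.001,.087)
E
```

```text
t 9.2667 pos [0.4844 0.0009 0.09  ] tool x,y [[-0.589, 0.808, -0.001], [0.808, 0.589, 0.001]] togo [ 0.001  -0.0011  0.003 ] j [ 0.38  0.24 -0.52  1.98  0.15  0.95  0.42] w 0.423 gf 29.8 F [-3.3 -0.8  6.9]
```

>>> {"op": "jog_arm", "data": {"increments": [[0,0,0,0,0,0.1,-0.4],[0,0,0,0,0,0.22,-0.4],[0,0,0,0,0,0.34,-0.4],[0,0,0,0,0,0.46,-0.4],[0,0,0,0,0,0.58,-0.4]]}}

```text
clock: 9.68
position: [0.4839, 0.0007, 0.0899]
ee_rot: [0.692, 0.722, -0.0, 0.0]
ft_force: [-6.0, -1.3, 10.1]
grip_width: 0.422
grasp_force: 30.3
```

```bash
python3 dial.py; python3 - <<'E'
from h import *
togo(.483,.001,.087)
E
```

```text
top red 0
top blue 0
scene red 6 ang 2.165 spread 0.069 rmean 0.034
scene blue 0
t 9.7833 pos [0.4839 0.0006 0.09  ] tool x,y [[-0.044, 0.999, -0.001], [0.999, 0.044, 0.0]] togo [ 0.0004 -0.0009  0.003 ] j [ 0.32  0.23 -0.45  1.99  0.12  0.95 -0.15] w 0.422 gf 30.2 F [-6.7 -1.9  9.5]
```

Fine. Continue for the remaining 1.26 rad.

>>> {"op": "jog_arm", "data": {"increments": [[0,0,0,0,0,0.12,-0.4],[0,0,0,0,0,0.24,-0.4],[0,0,0,0,0,0.36,-0.4],[0,0,0,0,0,0.48,-0.4],[0,0,0,0,0,0.6,-0.4]]}}

```text
clock: 10.2
position: [0.4834, 0.0008, 0.0899]
ee_rot: [0.874, 0.486, -0.001, 0.0]
ft_force: [-10.4, -0.9, 13.1]
grip_width: 0.421
grasp_force: 30.6
```

>>> {"op": "jog_arm", "data": {"increments": [[0,0,0,0,0,0.12,-0.4],[0,0,0,0,0,0.24,-0.4],[0,0,0,0,0,0.36,-0.4],[0,0,0,0,0,0.48,-0.4],[0,0,0,0,0,0.6,-0.4]]}}

```text
clock: 10.62
position: [0.483, 0.0012, 0.0899]
ee_rot: [0.979, 0.206, -0.001, -0.0]
ft_force: [-11.8, 2.2, 14.6]
grip_width: 0.418
grasp_force: 30.6
```

>>> {"op": "jog_arm", "data": {"increments": [[0,0,0,0,0,0.06,-0.4],[0,0,0,0,0,0.06,-0.4],[0,0,0,0,0,0.06,-0.4]]}}

```text
clock: 10.87
position: [0.4829, 0.0013, 0.0899]
ee_rot: [0.984, 0.179, -0.001, -0.0]
ft_force: [-12.8, 0.8, 15.6]
grip_width: 0.419
grasp_force: 30.7
```

```bash
python3 dial.py; python3 - <<'E'
from h import *
togo(.483,.001,.087)
E
```

```text
top red 0
top blue 0
scene red 7 ang 2.155 spread 0.094 rmean 0.033
scene blue 0
t 10.9667 pos [0.4829 0.0013 0.0899] tool x,y [[0.936, 0.353, -0.002], [0.353, -0.936, -0.0]] togo [-0.      0.0003  0.0029] j [ 0.18  0.21 -0.3   2.    0.08  0.95 -1.37] w 0.424 gf 30.7 F [-12.3   1.6  14.9]
```

>>> {"op": "jog_arm", "data": {"increments": [[0,0,0,0,0,0,0.1],[0,0,0,0,0,0,0.3],[0,0,0,0,0,0,0.4],[0,0,0,0,0,0,0.4],[0,0,0,0,0,0,0.4]]}}

```text
clock: 11.38
position: [0.4841, 0.0009, 0.0888]
ee_rot: [0.984, 0.179, 0.0, 0.0]
ft_force: [-0.2, 0.9, 0.3]
grip_width: 0.7
grasp_force: 0.0
```

>>> {"op": "jog_arm", "data": {"increments": [[0,0,-0.03,0,0,0,0.4],[0,0,-0.07,0,0,0,0.4],[0,0,-0.1,0,0,0,0.4],[0,0,-0.12,0,0,0,0.4],[0,0,-0.12,0,0,0,0.4]]}}

```text
clock: 11.8
position: [0.4861, 0.0011, 0.2133]
ee_rot: [0.984, 0.179, 0.004, 0.001]
ft_force: [1.1, 0.0, 0.3]
grip_width: 0.695
grasp_force: 0.0
```

>>> {"op": "jog_arm", "data": {"increments": [[0,-0.04,-0.01,0,0,0,0.4],[0,-0.08,-0.02,0,0,0,0.4],[0,-0.12,-0.02,0,0,0,0.4],[0,-0.16,-0.02,0,0,0,0.4],[0,-0.2,-0.02,0,0,0,0.4]]}}

```text
clock: 12.22
position: [0.4122, 0.1896, 0.2284]
ee_rot: [0.984, 0.179, 0.0, 0.0]
ft_force: [0.2, -0.1, -0.3]
grip_width: 0.699
grasp_force: 0.0
```

```bash
python3 dial.py dial2; python3 - <<'E'
from h import *
togo(.5748,.267,.16)
import cv2
cv2.imwrite('pics/dial2.png',np.hstack([cv2.imread('pics/top_dial2.png'),cv2.imread('pics/scene_dial2.png')]))
E
```

```text
top red 13 ang 2.144 spread 0.148 rmean 0.035
top blue 11 ang 2.059 spread 0.101 rmean 0.049
top needle-zero 0.084
scene red 7 ang 2.134 spread 0.135 rmean 0.033
scene blue 0
t 12.3167 pos [0.4105 0.1941 0.2286] tool x,y [[0.932, 0.361, 0.001], [0.361, -0.932, -0.001]] togo [ 0.1795 -0.0085  0.0687] j [-0.02 -0.   -0.52  1.9  -0.    1.24 -1.74] w 0.7 gf 0.0 F [ 0.6 -1.1  0.1]
```

View pics/dial2.png

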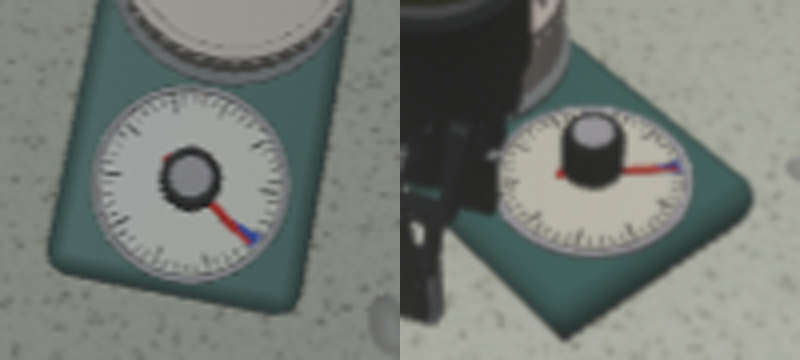

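```bash
python3 - <<'E'
from h import *
import pickle
from dial import kx,ky,ax
D=pickle.load(open('d0.pkl','rb'))
c0=D['top'];W=cloud(c0)
now=[snap('top') for _ in range(3)]
r=np.hypot(W[...,0]-kx,W[...,1]-ky)
th=ax-np.arctan2(W[...,1]-ky,W[...,0]-kx)
m=(r>.042)&(r<.054)&(abs(W[...,2]-.053)<.012)
for n,I in(('before',c0['color'].astype(float)),('now',np.mean([x['color'] for x in now],0).astype(float))):
    b=np.clip(I[...,2]-I[...,0]-10,0,None)*m   # blueness weight
    rr=np.clip(I[...,0]-I[...,1]-25,0,None)*m*1.0
    for k,w in(('blue',b),('red',rr)):
        s=w>25
        print(n,k,s.sum(),'wmean',round(np.angle((w*np.exp(1j*th)).sum()),3),'min/max',np.sort(np.mod(th[s]+1,6.283)-1)[[0,1,-2,-1]].round(3) if s.sum()>3 else '')
E
```

```text
top red 13 ang 2.145 spread 0.161 rmean 0.035
top blue 11 ang 2.06 spread 0.103 rmean 0.049
top needle-zero 0.085
scene red 7 ang 2.146 spread 0.121 rmean 0.033
scene blue 0
before blue 14 wmean nan min/max [0.215 0.231 0.348 0.366]
before red 2 wmean nan min/max 
now blue 11 wmean nan min/max [2.    2.017 2.09  2.099]
now red 6 wmean nan min/max [2.127 2.13  2.169 2.169]
```

>>> {"op": "jog_arm", "data": {"increments": [[0,0.04,0,0,0,0,0.4],[0,0.08,0,0,0,0,0.4],[0,0.12,0,0,0,0,0.4],[0,0.16,0,0,0,0,0.4],[0,0.2,0,0,0,0,0.4]]}}

```text
clock: 12.98
position: [0.4842, -0.0024, 0.2286]
ee_rot: [0.984, 0.178, 0.0, 0.0]
ft_force: [1.0, -0.1, -1.3]
grip_width: 0.699
grasp_force: 0.0
```

>>> {"op": "jog_arm", "data": {"increments": [[0,0.001,0.04,0,0,0,0.4],[0,0.001,0.06,0,0,0,0.4],[0,0.001,0.08,0,0,0,0.4],[0,0.001,0.08,0,0,0,0.4],[0,0.001,0.08,0,0,0,0.4]]}}

```text
clock: 13.4
position: [0.4837, -0.001, 0.1482]
ee_rot: [0.984, 0.179, -0.001, -0.0]
ft_force: [0.1, 0.3, 1.0]
grip_width: 0.701
grasp_force: 0.0
```

```bash
python3 - <<'E'
from h import *
togo(.483,.001,.087)
E
```

```text
t 13.4 pos [ 0.4837 -0.001   0.1482] tool x,y [[0.936, 0.351, -0.002], [0.351, -0.936, -0.001]] togo [ 0.0001 -0.002   0.0612] j [ 0.19  0.14 -0.3   1.94  0.05  1.07 -1.34] w 0.701 gf 0.0 F [0.1 0.3 1. ]
```

>>> {"op": "jog_arm", "data": {"increments": [[0,-0.002,0.02,0,0,0,0.4],[0,-0.002,0.04,0,0,0,0.4],[0,-0.002,0.055,0,0,0,0.4],[0,-0.002,0.06,0,0,0,0.4],[0,-0.002,0.06,0,0,0,0.4]]}}

```text
clock: 13.82
position: [0.4837, 0.0016, 0.0889]
ee_rot: [0.984, 0.179, -0.0, 0.0]
ft_force: [-1.2, -0.5, 0.6]
grip_width: 0.698
grasp_force: 0.0
```

>>> {"op": "jog_arm", "data": {"increments": [[0,0,0,0,0,0,0.1],[0,0,0,0,0,0,-0.1],[0,0,0,0,0,0,-0.4],[0,0,0,0,0,0,-0.4],[0,0,0,0,0,0,-0.4]], "grip_force": 40}}

```text
clock: 14.23
position: [0.4845, 0.002, 0.0903]
ee_rot: [0.984, 0.179, 0.001, 0.0]
ft_force: [-1.6, 0.7, 7.3]
grip_width: 0.418
grasp_force: 39.3
```

>>> {"op": "jog_arm", "data": {"increments": [[0,0,0,0,0,0.04,-0.4],[0,0,0,0,0,0.08,-0.4],[0,0,0,0,0,0.08,-0.4],[0,0,0,0,0,0.08,-0.4]]}}

```text
clock: 14.57
position: [0.4845, 0.002, 0.0903]
ee_rot: [0.99, 0.14, 0.001, 0.0]
ft_force: [-1.4, 0.3, 5.6]
grip_width: 0.422
grasp_force: 39.2
```

>>> {"op": "jog_arm", "data": {"increments": [[0,0,0,0,0,0,0.1],[0,0,0,0,0,0,0.3],[0,0,0,0,0,0,0.4],[0,0,0,0,0,0,0.4],[0,0,0,0,0,0,0.4]]}}

```text
clock: 14.98
position: [0.4835, 0.0019, 0.0887]
ee_rot: [0.99, 0.14, 0.0, 0.0]
ft_force: [-0.5, -0.5, -0.1]
grip_width: 0.696
grasp_force: 0.0
```

>>> {"op": "jog_arm", "data": {"increments": [[0,0,-0.03,0,0,0,0.4],[0,0,-0.07,0,0,0,0.4],[0,0,-0.1,0,0,0,0.4],[0,0,-0.12,0,0,0,0.4],[0,0,-0.12,0,0,0,0.4]]}}

```text
clock: 15.4
position: [0.4856, 0.0021, 0.2132]
ee_rot: [0.99, 0.14, 0.004, 0.001]
ft_force: [0.0, -0.1, 0.7]
grip_width: 0.703
grasp_force: 0.0
```

>>> {"op": "jog_arm", "data": {"increments": [[0,-0.04,0,0,0,0,0.7],[0,-0.08,0,0,0,0,0.7],[0,-0.12,0,0,0,0,0.7],[0,-0.16,0,0,0,0,0.7],[0,-0.2,0,0,0,0,0.7]]}}

```text
clock: 15.82
position: [0.427, 0.1956, 0.2082]
ee_rot: [0.99, 0.14, -0.0, 0.0]
ft_force: [1.0, 0.2, 0.5]
grip_width: 0.849
grasp_force: 0.0
```

```bash
python3 dial.py dial3; python3 - <<'E'
from h import *
togo(.5748,.267,.16)
import cv2
cv2.imwrite('pics/dial3.png',np.hstack([cv2.imread('pics/top_dial3.png'),cv2.imread('pics/scene_dial3.png')]))
E
```

```text
top red 12 ang 2.137 spread 0.15 rmean 0.034
top blue 7 ang 2.205 spread 0.166 rmean 0.052
top needle-zero -0.068
scene red 8 ang 2.155 spread 0.125 rmean 0.034
scene blue 3 ang 2.202 spread 0.006 rmean 0.05
scene needle-zero -0.047
t 15.9167 pos [0.4254 0.2003 0.2084] tool x,y [[0.958, 0.286, 0.0], [0.286, -0.958, -0.002]] togo [ 0.1622 -0.0211  0.0485] j [-0.04  0.06 -0.5   1.9   0.03  1.2  -1.84] w 0.85 gf 0.0 F [ 0.3 -0.3 -0.4]
```

View pics/dial3.png

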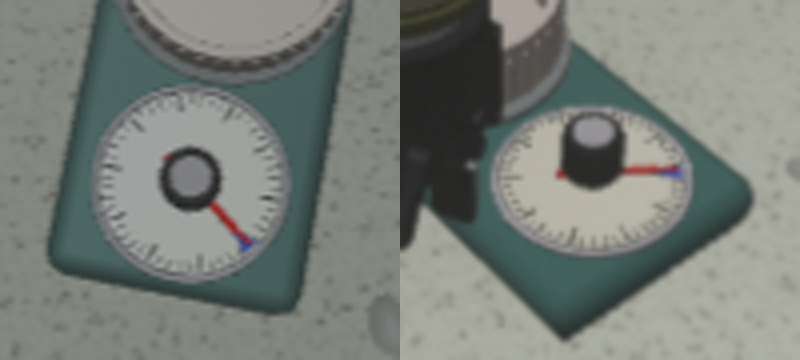

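>>> {"op": "jog_arm", "data": {"increments": [[0.035,-0.005,0.016,0,0,0,0.9],[0.07,-0.01,0.032,0,0,0,0.9],[0.105,-0.015,0.048,0,0,0,0.9],[0.14,-0.019,0.064,0,0,0,0.9],[0.162,-0.021,0.078,0,0,0,0.9]], "grip_force": 22}}

```text
clock: 16.33
position: [0.58, 0.2595, 0.1281]
ee_rot: [0.99, 0.14, -0.0, 0.0]
ft_force: [-0.3, -0.4, 0.7]
grip_width: 0.95
grasp_force: 0.0
```

>>> {"op": "jog_arm", "data": {"increments": [[0,0,0,0,0,0,0.9],[0,0,0,0,0,0,0.9]]}}

```text
clock: 16.5
position: [0.5775, 0.2589, 0.1282]
ee_rot: [0.99, 0.14, -0.002, 0.0]
ft_force: [-0.8, 1.3, 0.2]
grip_width: 0.951
grasp_force: 0.0
```

```bash
python3 - <<'E'
from h import *
togo(.5748,.267,.046)
E
```

```text
t 16.5 pos [0.5775 0.2589 0.1282] tool x,y [[0.961, 0.277, -0.004], [0.277, -0.961, -0.0]] togo [-0.     -0.0086  0.0822] j [-0.15  0.49 -0.45  1.56  0.23  1.15 -1.94] w 0.951 gf 0.0 F [-0.8  1.3  0.2]
```

>>> {"op": "jog_arm", "data": {"increments": [[0,-0.0085,0.015,0,0,0,0.9],[0,-0.0085,0.03,0,0,0,0.9],[0,-0.0085,0.045,0,0,0,0.9],[0,-0.0085,0.055,0,0,0,0.9],[0,-0.0085,0.06,0,0,0,0.9]]}}

```text
clock: 16.92
position: [0.5744, 0.2669, 0.0695]
ee_rot: [0.99, 0.14, -0.001, 0.0]
ft_force: [-0.2, -0.3, 0.4]
grip_width: 0.952
grasp_force: 0.0
```

>>> {"op": "jog_arm", "data": {"increments": [[0,0,0.01,0,0,0,0.9],[0,0,0.016,0,0,0,0.9],[0,0,0.02,0,0,0,0.9],[0,0,0.02,0,0,0,0.9]]}}

```text
clock: 17.25
position: [0.5752, 0.2671, 0.0499]
ee_rot: [0.99, 0.14, -0.0, 0.0]
ft_force: [0.7, -0.5, -0.4]
grip_width: 0.949
grasp_force: 0.0
```

```bash
python3 - <<'E'
from h import *
togo(.5748,.267,.046)
E
```

```text
t 17.25 pos [0.5752 0.2671 0.0499] tool x,y [[0.961, 0.277, -0.001], [0.277, -0.961, 0.0]] togo [-0.0004 -0.0001  0.0039] j [-0.18  0.58 -0.43  1.62  0.27  1.01 -1.98] w 0.949 gf 0.0 F [ 0.7 -0.5 -0.4]
```

Well centred; lower 3 mm and close.

>>> {"op": "jog_arm", "data": {"increments": [[0,0,0.003,0,0,0,0.6],[0,0,0.003,0,0,0,0.4],[0,0,0.003,0,0,0,0.2],[0,0,0.003,0,0,0,0],[0,0,0.003,0,0,0,-0.1]]}}

```text
clock: 17.67
position: [0.5755, 0.2687, 0.0483]
ee_rot: [0.99, 0.14, 0.001, -0.001]
ft_force: [-1.4, 3.7, 1.2]
grip_width: 0.499
grasp_force: 22.2
```

>>> {"op": "jog_arm", "data": {"increments": [[0,0,0,0,0,0,-0.2],[0,0,0,0,0,0,-0.3],[0,0,0,0,0,0,-0.3],[0,0,0,0,0,0,-0.3]]}}

```text
clock: 18.0
position: [0.5755, 0.2686, 0.0482]
ee_rot: [0.99, 0.14, 0.0, -0.001]
ft_force: [-2.1, 5.1, 2.7]
grip_width: 0.501
grasp_force: 22.3
```

```bash
python3 - <<'E'
from h import *
togo(.5748,.267,.046)
E
```

```text
t 18.0 pos [0.5755 0.2686 0.0482] tool x,y [[0.961, 0.278, 0.001], [0.278, -0.961, -0.001]] togo [-0.0011  0.0013  0.0022] j [-0.18  0.58 -0.43  1.62  0.27  1.01 -1.99] w 0.501 gf 22.3 F [-2.1  5.1  2.7]
```

>>> {"op": "jog_arm", "data": {"increments": [[0,0,-0.008,0,0,0,-0.3],[0,0,-0.025,0,0,0,-0.3],[0,0,-0.05,0,0,0,-0.3],[0,0,-0.08,0,0,0,-0.3],[0,0,-0.11,0,0,0,-0.3]]}}

```text
clock: 18.42
position: [0.5754, 0.266, 0.1585]
ee_rot: [0.99, 0.14, -0.001, 0.001]
ft_force: [0.7, -0.4, -0.1]
grip_width: 0.498
grasp_force: 22.5
```

>>> {"op": "jog_arm", "data": {"increments": [[0,0,-0.02,0,0,0,-0.3],[0,0,-0.03,0,0,0,-0.3],[0,0,-0.03,0,0,0,-0.3]]}}

```text
clock: 18.67
position: [0.5767, 0.2671, 0.19]
ee_rot: [0.99, 0.14, 0.002, -0.0]
ft_force: [0.6, -0.4, -0.1]
grip_width: 0.496
grasp_force: 22.5
```

```bash
python3 - <<'E'
from h import *
togo(.6235,-.0225,.19)
c=snap('scene','eggl.png')
c=snap('top'); W=cloud(c); o=get_obs()['position']
r=np.hypot(W[...,0]-.575,W[...,1]-.267)
s=(r<.03)&(W[...,2]>.0)&(W[...,2]<.06);print('things left at hole',s.sum())
E
```

```text
t 18.6667 pos [0.5767 0.2671 0.19  ] tool x,y [[0.961, 0.276, 0.004], [0.276, -0.961, 0.0]] togo [-0.035   0.2913  0.    ] j [-0.15  0.44 -0.47  1.5   0.2   1.25 -1.94] w 0.496 gf 22.5 F [ 0.6 -0.4 -0.1]
things left at hole 127
```

View pics/eggl.png

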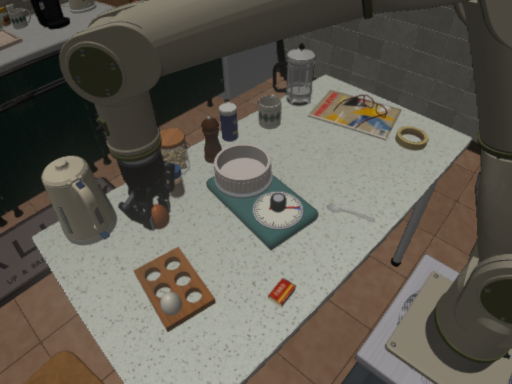

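The egg is held in the gripper (160,213), its hole is empty, and the dish stands on the platter (242,170). Carrying it over.

>>> {"op": "jog_arm", "data": {"increments": [[-0.001,0.01,0,0,0,0,-0.3],[-0.004,0.032,0,0,0,0,-0.3],[-0.007,0.06,0,0,0,0,-0.3],[-0.011,0.09,0,0,0,0,-0.3],[-0.015,0.12,0,0,0,0,-0.3]]}}

```text
clock: 19.18
position: [0.5938, 0.1455, 0.1857]
ee_rot: [0.99, 0.14, -0.001, 0.0]
ft_force: [0.1, 0.1, -0.7]
grip_width: 0.501
grasp_force: 22.5
```

>>> {"op": "jog_arm", "data": {"increments": [[-0.004,0.03,0,0,0,0,-0.3],[-0.008,0.06,0,0,0,0,-0.3],[-0.012,0.09,0,0,0,0,-0.3],[-0.015,0.12,0,0,0,0,-0.3],[-0.018,0.145,0,0,0,0,-0.3]]}}

```text
clock: 19.6
position: [0.6165, -0.0003, 0.1857]
ee_rot: [0.99, 0.139, -0.001, 0.0]
ft_force: [0.1, -0.5, -1.8]
grip_width: 0.499
grasp_force: 22.5
```

>>> {"op": "jog_arm", "data": {"increments": [[-0.002,0.016,0,0,0,0,-0.3],[-0.002,0.024,0,0,0,0,-0.3],[-0.002,0.026,0,0,0,0,-0.3],[-0.002,0.026,0,0,0,0,-0.3]]}}

```text
clock: 19.93
position: [0.6222, -0.0219, 0.1867]
ee_rot: [0.99, 0.14, -0.001, -0.0]
ft_force: [0.4, -0.2, 0.3]
grip_width: 0.495
grasp_force: 22.5
```

```bash
python3 - <<'E'
from h import *
togo(.6232,-.0225,.107)
c=snap('scene'); W=cloud(c)
I=cv2.cvtColor(c['color'],cv2.COLOR_RGB2HSV).astype(int)
m=(np.hypot(W[...,0]-.6232,W[...,1]+.0225)<.035)&(W[...,2]>.12)&(W[...,2]<.22)&(I[...,1]>90)&(I[...,0]<20)
P=W[m];print('egg pts',m.sum(),P.min(0).round(3),P.max(0).round(3))
E
```

```text
t 19.9333 pos [ 0.6222 -0.0219  0.1867] tool x,y [[0.961, 0.277, -0.001], [0.277, -0.961, -0.001]] togo [0.0009 0.0009 0.0796] j [ 0.24  0.4  -0.36  1.54  0.14  1.23 -1.43] w 0.495 gf 22.5 F [ 0.4 -0.2  0.3]
egg pts 148 [ 0.598 -0.043  0.16 ] [ 0.63  -0.004  0.22 ]
```

>>> {"op": "jog_arm", "data": {"increments": [[0.001,0.001,0.012,0,0,0,-0.3],[0.001,0.001,0.03,0,0,0,-0.3],[0.001,0.001,0.05,0,0,0,-0.3],[0.001,0.001,0.065,0,0,0,-0.3],[0.001,0.001,0.073,0,0,0,-0.3]]}}

```text
clock: 20.4
position: [0.6224, -0.0213, 0.1116]
ee_rot: [0.99, 0.141, -0.002, -0.0]
ft_force: [-0.9, 0.0, -1.0]
grip_width: 0.499
grasp_force: 22.5
```

>>> {"op": "jog_arm", "data": {"increments": [[0,0,0.001,0,0,0,-0.3],[0,0,0.002,0,0,0,-0.3],[0,0,0.003,0,0,0,-0.3],[0,0,0.003,0,0,0,-0.3]]}}

```text
clock: 20.73
position: [0.6243, -0.0225, 0.1124]
ee_rot: [0.99, 0.14, 0.001, 0.0]
ft_force: [-0.8, 0.3, -0.3]
grip_width: 0.497
grasp_force: 22.5
```

```bash
python3 - <<'E'
from h import *
togo(.6232,-.0225,.106)
E
python3 dial.py
```

```text
t 20.7333 pos [ 0.6243 -0.0225  0.1124] tool x,y [[0.961, 0.277, 0.001], [0.277, -0.961, 0.0]] togo [-0.0011 -0.0003  0.0064] j [ 0.23  0.47 -0.35  1.61  0.17  1.09 -1.45] w 0.497 gf 22.5 F [-0.8  0.3 -0.3]
top red 2
top blue 0
scene red 8 ang 2.153 spread 0.067 rmean 0.034
scene blue 3 ang 2.22 spread 0.057 rmean 0.05
scene needle-zero -0.067
```

>>> {"op": "jog_arm", "data": {"increments": [[0,0,0.001,0,0,0,-0.3],[0,0,0.003,0,0,0,-0.3],[0,0,0.005,0,0,0,-0.3],[0,0,0.005,0,0,0,-0.3]]}}

```text
clock: 21.17
position: [0.624, -0.0228, 0.1067]
ee_rot: [0.99, 0.14, 0.0, 0.0]
ft_force: [0.3, -0.6, 2.1]
grip_width: 0.5
grasp_force: 22.7
```

```bash
python3 - <<'E'
from h import *
togo(.6232,-.0225,.106)
E
python3 dial.py
```

```text
t 21.1667 pos [ 0.624  -0.0228  0.1067] tool x,y [[0.961, 0.277, 0.001], [0.277, -0.961, 0.0]] togo [-0.0007 -0.0005  0.0007] j [ 0.23  0.47 -0.34  1.61  0.18  1.08 -1.45] w 0.5 gf 22.7 F [ 0.3 -0.6  2.1]
top red 11 ang -2.946 spread 0.112 rmean 0.034
top blue 0
scene red 11 ang -2.934 spread 0.155 rmean 0.033
scene blue 10 ang 2.175 spread 0.113 rmean 0.048
scene needle-zero -5.109
```

>>> {"op": "jog_arm", "data": {"increments": [[0,0,-0.0005,0,0,0,-0.3],[0,0,-0.001,0,0,0,-0.3],[0,0,-0.001,0,0,0,-0.3]]}}

```text
clock: 21.52
position: [0.6237, -0.0227, 0.1075]
ee_rot: [0.99, 0.14, -0.0, -0.0]
ft_force: [-0.0, 0.7, -0.7]
grip_width: 0.504
grasp_force: 22.6
```

>>> {"op": "jog_arm", "data": {"increments": [[0,0,0,0,0,0,0.1],[0,0,0,0,0,0,0.2],[0,0,0,0,0,0,0.3],[0,0,0,0,0,0,0.4],[0,0,0,0,0,0,0.4]]}}

```text
clock: 21.93
position: [0.6238, -0.0227, 0.1076]
ee_rot: [0.99, 0.14, 0.0, 0.0]
ft_force: [-0.3, 0.4, -0.2]
grip_width: 0.7
grasp_force: 0.0
```

>>> {"op": "jog_arm", "data": {"increments": [[0,0,-0.01,0,0,0,0.4],[0,0,-0.03,0,0,0,0.4],[0,0,-0.06,0,0,0,0.4],[0,0,-0.09,0,0,0,0.4],[0,0,-0.12,0,0,0,0.4]]}}

```text
clock: 22.35
position: [0.6236, -0.0226, 0.2298]
ee_rot: [0.99, 0.14, 0.0, 0.0]
ft_force: [0.6, -0.4, 0.3]
grip_width: 0.698
grasp_force: 0.0
```

>>> {"op": "jog_arm", "data": {"increments": [[0,0.04,-0.01,0,0,0,0.4],[0,0.08,-0.02,0,0,0,0.4],[0,0.12,-0.02,0,0,0,0.4],[0,0.16,-0.02,0,0,0,0.4],[0,0.2,-0.02,0,0,0,0.4]]}}

```text
clock: 22.77
position: [0.6795, -0.2168, 0.2491]
ee_rot: [0.99, 0.14, 0.001, 0.0]
ft_force: [0.6, 0.1, -1.3]
grip_width: 0.7
grasp_force: 0.0
```

>>> {"op": "jog_arm", "data": {"increments": [[0,0,0,0,0,0,0.4],[0,0,0,0,0,0,0.4],[0,0,0,0,0,0,0.4],[0,0,0,0,0,0,0.4],[0,0,0,0,0,0,0.4]]}}

```text
clock: 23.18
position: [0.6794, -0.2131, 0.2483]
ee_rot: [0.99, 0.141, 0.0, -0.0]
ft_force: [0.3, -0.1, -0.5]
grip_width: 0.699
grasp_force: 0.0
```

```bash
python3 dial.py; python3 dish.py .0615 .6235 -.0225 end;python3 - <<'E'
import cv2
i=cv2.imread('pics/top_end.png')[130:280,160:330]
cv2.imwrite('pics/endc.png',cv2.resize(i,None,fx=3.5,fy=3.5,interpolation=cv2.INTER_CUBIC))
E
```

```text
top red 14 ang 2.52 spread 0.145 rmean 0.034
top blue 18 ang 2.179 spread 0.167 rmean 0.047
top needle-zero 0.342
scene red 10 ang 2.52 spread 0.097 rmean 0.035
scene blue 10 ang 2.183 spread 0.146 rmean 0.048
scene needle-zero 0.337
top floor slope [-0.005 -0.001] z 0.0668 817 rim centre [ 0.6259 -0.0244] [0.1112 0.1159] 626
scene floor slope [-0.064  0.078] z 0.0693 199 rim centre [ 0.6234 -0.0222] [0.1103 0.1147] 660
```

View pics/endc.png

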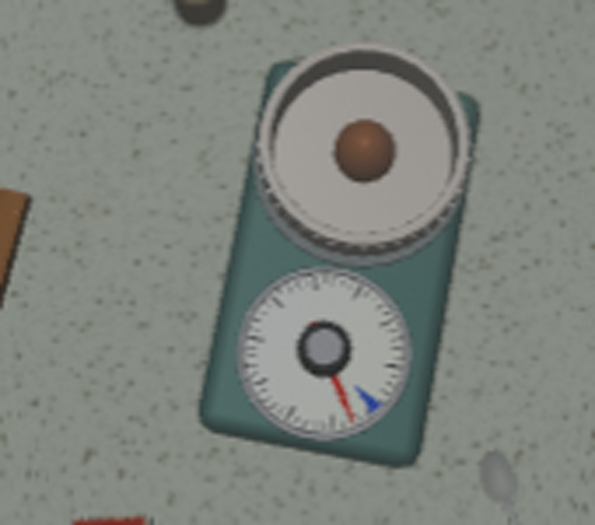

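The egg stands in the dish centre (365,150), with the needle (345,400) about 18 mm past the blue mark (368,400). Waiting to see that it is stable.

>>> {"op": "jog_arm", "data": {"increments": [[0,0,0,0,0,0,0.4],[0,0,0,0,0,0,0.4],[0,0,0,0,0,0,0.4],[0,0,0,0,0,0,0.4],[0,0,0,0,0,0,0.4]]}}

```text
clock: 23.8
position: [0.6792, -0.2149, 0.2476]
ee_rot: [0.99, 0.14, 0.0, 0.0]
ft_force: [0.4, 0.8, 0.3]
grip_width: 0.701
grasp_force: 0.0
```

>>> {"op": "jog_arm", "data": {"increments": [[0,0,0,0,0,0,0.4],[0,0,0,0,0,0,0.4],[0,0,0,0,0,0,0.4],[0,0,0,0,0,0,0.4],[0,0,0,0,0,0,0.4]]}}

```text
clock: 24.22
position: [0.6792, -0.2149, 0.2476]
ee_rot: [0.99, 0.14, 0.0, 0.0]
ft_force: [-0.3, -0.4, 0.5]
grip_width: 0.701
grasp_force: 0.0
```

>>> {"op": "jog_arm", "data": {"increments": [[0,0,0,0,0,0,0.4],[0,0,0,0,0,0,0.4],[0,0,0,0,0,0,0.4],[0,0,0,0,0,0,0.4],[0,0,0,0,0,0,0.4]]}}

```text
clock: 24.63
position: [0.6792, -0.2148, 0.2476]
ee_rot: [0.99, 0.14, -0.0, 0.0]
ft_force: [0.2, 0.1, 0.4]
grip_width: 0.699
grasp_force: 0.0
```

```bash
cat > eg.py <<'E'
from h import *
def egg(c):
    I=cv2.cvtColor(c['color'],cv2.COLOR_RGB2HSV).astype(int);W=cloud(c)
    m=(np.hypot(W[...,0]-.6235,W[...,1]+.0225)<.06)&(I[...,1]>90)&(I[...,0]<20)
    P=W[m];print('egg',m.sum(),np.median(P,0).round(4),P[:,2].max().round(4),np.argwhere(m).mean(0).round(2))
egg({**snap('top'),'color':cv2.imread('pics/top_end.png')[:,:,::-1].copy()});egg(snap('top'))
E
python3 eg.py; python3 dial.py
```

```text
egg 150 [ 0.621  -0.0218  0.1182] 0.1268 [170.97 263.19]
egg 148 [ 0.6212 -0.0218  0.1179] 0.126 [170.96 263.1 ]
top red 14 ang 2.521 spread 0.143 rmean 0.034
top blue 18 ang 2.177 spread 0.167 rmean 0.047
top needle-zero 0.344
scene red 10 ang 2.52 spread 0.115 rmean 0.035
scene blue 10 ang 2.179 spread 0.133 rmean 0.048
scene needle-zero 0.341
```

Stationary; handing in.

```bash
python3 -c "
from workcell import workorder
print(workorder.hand_in())"
```

```text
the job is handed in; nothing more can be done
None
```

The job is handed in, verdict not shown: the dish is on the middle of the platter, the scale was tared to about 2 mm of the mark, and the brown egg rests in the dish with the needle about 18 mm past zero.

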